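# Put the violin maker's files back in their block

### The arm

A 6-joint arm with a two-finger parallel gripper is mounted at the origin on the work surface. World frame = base frame: x ahead of the robot, y to its left, z up, the work surface at z = 0. Lengths are in mm, angles in rad, forces in N, time in s.
With the tool pointing down it reaches from about 350 to 875 mm from the base axis. Payload 4.2 kg.
Tool frame: the origin (TCP) lies midway between the tips of the shut fingers; the grasp point (between the pads) lies 19 mm behind it; x points along the fingers, y is the direction in which the jaws open and shut, and the axes are right-handed (so a half turn about x gives the same grasp; the last joint's range is limited). The gripper opens to 85 mm and grips with 20 to 120 N. Pads are 22 mm wide; open, the fingers measure 114 mm over their backs; the gripper's body (76 mm by 85 mm) begins 54 mm behind the grasp point. The pads swing forward as they close: fully open they stand 13 mm farther back than shut.
Start: joints at [1.433, 0.385, 0.008, 0, -1.194, -0.259], TCP at [241.51, 576.431, 231.312] pointing down, gripper open.
Joint ranges: [-3.14, 3.14], [-1.21, 2.06], [-1.07, 1.41], [-3.16, 2.05], [-2.99, -0.16], [-3.1, 3.1]. Speed limits (rad/s): [2.79, 2.79, 3.14, 3.14, 3.14, 3.14].

### API

Orientations are given as a unit quaternion [x, y, z, w].
In Python, from bench import readout, imaging, arm gives the robot as it stands.
- The arm moves only by the tool arm_command, never from a script. Its argument "increments" is a list of rows, each a list of 3 entries, a list of its own where there are three numbers: the turn, a rotation vector about the world's x, y, z in degrees, then the shift along the world's x, y, z in mm, then the closure, from 0 (fully open) to 1 (shut). In form: [[[ax, ay, az], [tx, ty, tz], fingers], ...]. A call has exactly 5 rows; each row is the pose to reach, as a shift and turn from the pose measured when the call began; what a row does not reach only later rows make up. A row lasts 1/10 s, in which the tool goes at most 50 mm and 8.59 degrees, less where a joint would pass 70% of its speed; a pose out of reach is approached as far as the arm can. A call with a gripper value outside its range is refused whole. The fingers move at their own pace and stop on an object; the grip force is fixed at half the most. Time passes only in rows, so rows that repeat a pose let the fingers close, or fill a call up. It gives the time, the measured TCP pose, the force and the opening at its end, in the units of the state.
- readout.read_state(): the state, without advancing time (a new reading comes with each control period).
- imaging.get_image(name): name is "side" or "top" or "wrist"; returns (picture, depth): 420x560x3 uint8, blue, green, red; 420x560 float32, mm along the optical axis (not along the pixel's ray), 0 where there is no reading.
- imaging.camera_info(name): a dict with "vfov" (degrees; the focal length in pixels is half the picture's height over the tangent of half this angle, whatever the lens; pixels are square), "cx", "cy" (the principal point, pixels), "eye" and "rotation" of the camera in the world; the wrist camera has in their place "T_tool_cam" (4x4, takes a point from camera to tool coordinates, whose origin is the TCP and whose axes are the tool frame's). Camera axes: x right, y down, z forward; pixel columns grow to the right and rows downward; lengths in mm; the calibration is good to about 2 mm. A picture is of the moment at which its call begins: read the wrist's pose just before it. camera_info takes no time and is no camera call.
- arm.job_done(): hands the job in, once; it reports no verdict.
The state is a dict: "clock": time; "joints": joint angles; "joint_vel": joint speeds; "joint_efforts": joint torques, N m; "position": TCP position; "ee_rot": TCP orientation; "contact_force": force on the tool from outside, world axes, zero at the start; "wrist_torque": the same for the moment, N m; "gripper_width": finger opening in mm.
Only numpy, scipy, OpenCV 4.12 (cv2) and the standard library are available. Lean on these libraries where they do the work, as an engineer would, in place of code of your own. Each camera call takes 0.05 s, during which the arm holds its last target. There are 200 camera calls.

### The job

The two files, one with a red handle and one with a dark wooden handle, were left leaning in the white and blue pots beside the violin belly. Put each away in its own empty bore of the wooden file block, standing tip down and handle up, lowering it gently until the tip rests on the bottom of the bore instead of dropping it in. Leave the pots standing where they are and do not disturb the knives in the block or the other tools on the bench.

Things in the scene. Friction and masses are not known exactly. Their poses are not given: they have to be found in the camera images.
- file_red_handle (a point): round file with a red handle, 200 mm long, about 110 g, leaning 35 degrees from vertical in a pot, handle up and towards the robot. This point: on the axis, mid-handle, 160 mm from the tip, 40 mm from the handle's end. z runs from tip to handle, y is level at the start. Handle round, 23 to 27 mm in diameter, 126 to 200 mm from the tip; brass ferrule 20 mm in diameter, 106 to 126 mm
- file_red_tip (a point): tip of the red-handled file, on its axis, same axes. The blade, up to 106 mm, is round dark steel, 7 mm in diameter at the tip growing to 13 mm. At the start the tip lies in the corner of the pot's floor and the ferrule rests on the opposite rim, 119 mm from the tip, so the whole handle is clear of the pot
- file_wood_handle (a point): flat file with a dark wooden handle, 200 mm long, about 110 g, leaning 35 degrees from vertical in a pot, handle up and towards the robot. This point: on the axis, mid-handle, 160 mm from the tip, 40 mm from the handle's end. z runs from tip to handle, y is level at the start. Handle round, 23 to 27 mm in diameter, 126 to 200 mm from the tip; brass ferrule 20 mm in diameter, 106 to 126 mm
- file_wood_tip (a point): tip of the dark-handled file, on its axis, same axes. The blade, up to 106 mm, is flat steel, 5.5 mm thick (x), 11 mm wide (y) up to 50 mm and 14 mm wide above. At the start the tip lies in the corner of the pot's floor and the ferrule rests on the opposite rim, 119 mm from the tip, so the whole handle is clear of the pot
- pot_white: white glazed stoneware pot, loose, 0.75 kg, outside diameter 90 mm, inside 80 mm, 100 mm high, floor 7 mm thick; origin at the centre of its underside, z up. Its file leans over the rim on its -x side
- pot_blue: blue glazed stoneware pot of the same make and size; origin at the centre of its underside, z up. Its file leans over the rim on its -x side
- block: file block of light wood on a dark plinth, fixed to the bench, 62 mm (x) by 256 mm (y) by 100 mm high, with four round upright bores of 26 mm diameter, 86 mm deep (their floors are 14 mm above the bench), in one row along its y axis at y = -97.5, -32.5, +32.5 and +97.5 mm. Those at -97.5 and +32.5 hold a knife each, the other two are empty. Origin at the centre of its underside, z up
- bore_a (a point): centre of the mouth of the empty bore at y = -32.5 mm of the block, at its top face, 100 mm above the bench
- bore_b (a point): centre of the mouth of the empty bore at y = +97.5 mm of the block, at its top face, 100 mm above the bench
- knife_amber_mid (a point): bystander: knife with a light wooden handle 21 mm in diameter standing loose in the bore at y = -97.5 mm, 160 mm long; its handle ends about 175 mm above the bench, 75 mm above the block. The point is on its axis, 105 mm above its tip
- knife_black_mid (a point): bystander: the same knife with a black handle, in the bore at y = +32.5 mm; same point
- plane_large: bystander: brass finger plane, 75 mm long, 33 mm wide, 40 mm high, loose; origin at its underside
- plane_small: bystander: brass finger plane, 55 mm long, 24 mm wide, 30 mm high, loose; origin at its underside
- gouge: bystander: gouge lying on the bench, 200 mm long, wooden handle, loose, 24 mm high; origin at its underside
- spool_clamp: bystander: standing spool clamp, two wooden spools 32 mm in diameter on a steel rod with a wing nut, 107 mm high, loose; origin at its underside
- varnish_jar: bystander: amber jar with black lid, 56 mm in diameter, 75 mm high, loose; origin at its underside
- sanding_block: bystander: cork sanding block, 85 by 42 by 30 mm, loose; origin at its underside
Mind the look-alikes: they are no part of the job. What is shaped like the part that bears file_wood_handle but pink, purple or turquoise is not meant.

How it is judged (in metres and radians):
At the end, for the whole second after the job is handed in: The files stand in the two empty bores, one in each: tip within 13 mm of the bore's axis and 12 mm of its floor, upright within 12.6 degrees, at rest. The pots stand upright (6 degrees) within 60 mm of where they were, knives and bystanders within 50 mm ((((horizontal distance between file_red_tip and bore_a below 0.013 m and height (world z) of file_red_tip below 0.026 m) and (horizontal distance between file_wood_tip and bore_b below 0.013 m and height (world z) of file_wood_tip below 0.026 m)) or ((horizontal distance between file_red_tip and bore_b below 0.013 m and height (world z) of file_red_tip below 0.026 m) and (horizontal distance between file_wood_tip and bore_a below 0.013 m and height (world z) of file_wood_tip below 0.026 m))) and angle between each of file_red_tip, file_wood_tip's own z axis and vertical below 0.22 rad and linear speed of each of file_red, file_wood below 0.03 m/s and angle between each of pot_white, pot_blue's own z axis and vertical below 0.1 rad and distance of each of pot_white, pot_blue from where it was at the start of the episode below 0.06 m and distance of each of plane_large, plane_small, gouge, spool_clamp, varnish_jar, sanding_block, knife_amber_mid, knife_black_mid from where it was at the start of the episode below 0.05 m); the robot touches nothing.
It fails at once if a file is dropped into a bore: it moves faster than 0.75 m/s while its tip is inside the bore ((horizontal distance between file_red_tip and bore_a below 0.013 m and height (world z) of file_red_tip below 0.095 m and linear speed of file_red above 0.75 m/s) or (horizontal distance between file_red_tip and bore_b below 0.013 m and height (world z) of file_red_tip below 0.095 m and linear speed of file_red above 0.75 m/s) or (horizontal distance between file_wood_tip and bore_a below 0.013 m and height (world z) of file_wood_tip below 0.095 m and linear speed of file_wood above 0.75 m/s) or (horizontal distance between file_wood_tip and bore_b below 0.013 m and height (world z) of file_wood_tip below 0.095 m and linear speed of file_wood above 0.75 m/s)).
It fails at once if a pot is tipped by more than 30 degrees (angle between any of pot_white, pot_blue's own z axis and vertical above 0.52 rad).
It fails at once if a knife in the block or another bystander is moved by more than 50 mm (distance of any of plane_large, plane_small, gouge, spool_clamp, varnish_jar, sanding_block, knife_amber_mid, knife_black_mid from where it was at the start of the episode above 0.05 m).
It also fails if it takes over 67 s, if anything falls off the work surface, if the arm or the gripper's body presses on something with over 40 N, if the wrist force passes 120 N, or if a joint passes its speed limit or range.

## Working session

There is one attempt and no reset: what is moved stays moved. The work goes in short steps, Python scripts to look and compute and a tool call to move; the robot and the scene stay as the last step left them, time stands still between calls to the robot, and variables do not carry over. Pictures are saved under pics/ and viewed, about 8 in all and at most 12, crops included, and the job is handed in when it is done.

Besides the shell and the picture viewer there is one more tool, called after ">>>" by a JSON object that holds its "name" and its "arguments". arm_command: Moves the arm, as the interface text tells. Its arguments: {"type":"object","properties":{"increments":{"type":"array","items":{"type":"array"}}},"required":["increments"]}

```bash
mkdir -p pics
cat > h.py <<'E'
from bench import readout, imaging, arm
import numpy as np, cv2
from scipy.spatial.transform import Rotation as R
def grab(n):
    s=readout.read_state(); im,d=imaging.get_image(n); i=imaging.camera_info(n)
    if 'T_tool_cam' in i:
        T=np.eye(4);T[:3,:3]=R.from_quat(s['ee_rot']).as_matrix();T[:3,3]=s['position'];M=T@np.array(i['T_tool_cam'])
    else:
        M=np.eye(4);M[:3,:3]=np.array(i['rotation']);M[:3,3]=i['eye']
    f=210/np.tan(np.radians(i['vfov']/2))
    np.savez(''+n+'.npz',im=im,d=d,M=M,f=f,c=[i['cx'],i['cy']])
    return im,d
def load(n): return np.load(''+n+'.npz')
def pt(z,u,v,d=None):
    if d is None: d=z['d'][int(v),int(u)]
    p=np.array([(u-z['c'][0])/z['f']*d,(v-z['c'][1])/z['f']*d,d,1]); return (z['M']@p)[:3]
def cloud(z):
    v,u=np.mgrid[:420,:560];d=z['d']
    p=np.stack([(u-z['c'][0])/z['f']*d,(v-z['c'][1])/z['f']*d,d,np.ones_like(d)],-1)
    return (p@z['M'].T)[...,:3]
E
python3 - <<'E'
from h import *
s=readout.read_state();print(s)
for n in('top','side'):
    im,d=grab(n);cv2.imwrite(f'pics/{n}0.png',im);i=imaging.camera_info(n);print(n,i)
E
```

```text
{'clock': 0.0, 'joints': array([ 1.43263068e+00,  3.85545865e-01,  6.60476523e-03, -4.99106874e-04,
       -1.19399573e+00, -2.58589603e-01]), 'joint_vel': array([ 4.15473597e-04,  5.17109305e-04,  5.96984460e-04, -3.75017355e-05,
        1.85635669e-04,  1.93909152e-03]), 'joint_efforts': array([-9.46954460e-04, -3.92288840e+01,  1.88403922e+01,  4.18649286e+00,
       -4.63301971e-03,  1.03801221e-05]), 'position': array([241.27868142, 575.90633782, 230.21978074]), 'ee_rot': array([-0.6931073 ,  0.14018494,  0.69334365,  0.13865439]), 'contact_force': array([-0.03935356, -0.0447948 ,  0.15496804]), 'wrist_torque': array([-0.050553  ,  0.04069225,  0.02017325]), 'gripper_width': 85.50849236522856}Traceback (most recent call last):
  File "<stdin>", line 4, in <module>
  File "h.py", line 9, in grab
    M=np.eye(4);M[:3,:3]=np.array(i['rotation']);M[:3,3]=i['eye']
                ~^^^^^^^
ValueError: could not broadcast input array from shape (4,) into shape (3,3)
```

```bash
sed -i "s/np.array(i\['rotation'\])/R.from_quat(i['rotation']).as_matrix()/" h.py
python3 - <<'E'
from h import *
s=readout.read_state();print(R.from_quat(s['ee_rot']).as_matrix().round(3))
for n in('top','side'):
    im,d=grab(n);cv2.imwrite(f'pics/{n}0.png',im);i=imaging.camera_info(n);print(n,i)
    z=load(n);print(z['M'].round(2))
E
```

```text
[[-0.001 -0.387 -0.922]
 [-0.002 -0.922  0.387]
 [-1.     0.002 -0.   ]]
top {'vfov': 51.47111727407647, 'cx': 277.4360468567851, 'cy': 217.11406424573673, 'eye': array([ 352.25338472,   88.85812679, 1367.69889442]), 'rotation': array([-0.70477698,  0.70663055, -0.03898521,  0.04942503])}
[[-0.0000e+00 -9.9000e-01  1.2000e-01  3.5225e+02]
 [-1.0000e+00  0.0000e+00  1.0000e-02  8.8860e+01]
 [-1.0000e-02 -1.2000e-01 -9.9000e-01  1.3677e+03]
 [ 0.0000e+00  0.0000e+00  0.0000e+00  1.0000e+00]]
side {'vfov': 54.67680041750115, 'cx': 274.7521461661831, 'cy': 207.21266951695884, 'eye': array([ 435.14957673, -899.7235587 ,  667.30141487]), 'rotation': array([ 0.8653894 , -0.03514257,  0.02043085, -0.49944847])}
[[ 1.0000e+00 -4.0000e-02  7.0000e-02  4.3515e+02]
 [-8.0000e-02 -5.0000e-01  8.6000e-01 -8.9972e+02]
 [ 0.0000e+00 -8.7000e-01 -5.0000e-01  6.6730e+02]
 [ 0.0000e+00  0.0000e+00  0.0000e+00  1.0000e+00]]
```

View pics/top0.png

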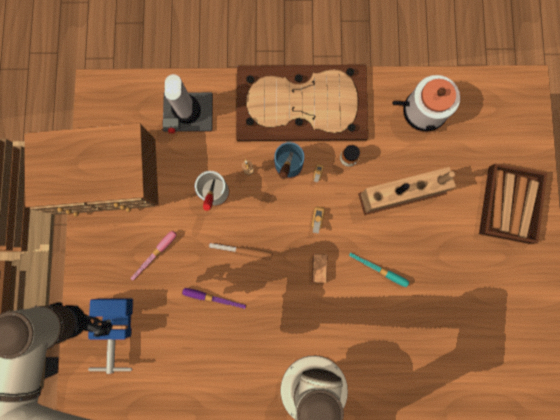

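View pics/side0.png

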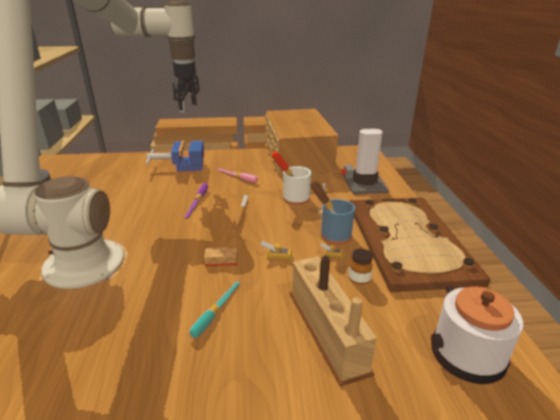

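The top view shows the white pot with the red file at (210,188) and the blue pot with the dark-handled file at (289,160). The block is at (408,188), with empty bores near (378,196) and (424,184) and knives at (403,189) and (445,177). The pink, purple and turquoise tools lie at (155,255), (213,298) and (380,268). They are lying on the bench, so they are look-alikes, and the files in the pots fit the description.

Run:
```python
from h import *
z=load('top');P=cloud(z);im=z['im']
def circ(Q):
    A=np.c_[2*Q[:,:2],np.ones(len(Q))];s=np.linalg.lstsq(A,(Q[:,:2]**2).sum(1),rcond=None)[0];return s[:2],np.sqrt(s[2]+s[:2]@s[:2])
for n,(u,v) in {'white':(210,188),'blue':(289,160)}.items():
    Q=P[v-25:v+26,u-25:u+26].reshape(-1,3);
    for lo,hi in((92,106),):
        q=Q[(Q[:,2]>lo)&(Q[:,2]<hi)];
        for k in range(3):
            c,r=circ(q);e=abs(np.hypot(*(q[:,:2]-c).T)-r);q=q[e<8]
        print(n,c,r,len(q),q[:,2].mean())
    q=Q[Q[:,2]>112]; m=q.mean(0);w=np.linalg.svd(q-m)[2][0];w*=np.sign(w[2]);t=(q-m)@w
    print(' handle',len(q),m,'axis',w,'tilt',np.degrees(np.arccos(w[2])),'yaw',np.degrees(np.arctan2(w[1],w[0])),'top',m+w*t.max(),'low',m+w*t.min())
Q=P[155:225,350:470].reshape(-1,3);q=Q[(Q[:,2]>92)&(Q[:,2]<108)]
r=cv2.minAreaRect(q[:,:2].astype(np.float32));print('block',r,len(q),np.median(q[:,2]))
big=lambda a:cv2.resize(a,None,fx=5,fy=5,interpolation=cv2.INTER_CUBIC)
cv2.imwrite('pics/c1.png',np.vstack([cv2.resize(im[135:215,180:320],(770,440),interpolation=2)[:,:],]))
cv2.imwrite('pics/c2.png',cv2.resize(im[150:230,345:475],(780,480),interpolation=2))
```

```text
white [605.5944819  308.43104827] 42.197355664888015 156 99.13991843332356
 handle 148 [540.66866595 293.85518003 205.17256684] axis [-0.16109981 -0.17056029  0.97208849] tilt 13.568899636642119 yaw -133.36610132228097 top [ 348.09052315   89.9680051  1367.20373886] low [556.42851148 310.54051273 110.07645934]
blue [692.76414488  73.26233718] 42.302745832927776 162 99.63605739574393
 handle 133 [621.2069211   86.87563592 221.60052312] axis [-0.23074002  0.0025398   0.97301212] tilt 13.341467009910728 yaw 179.369359137718 top [ 349.57261469   89.86557014 1367.06054714] low [648.44916585  86.57577498 106.72216796]
block ((597.7548217773438, -283.5437927246094), (62.749473571777344, 257.3076477050781), 14.255868911743164) 1539 100.25893969289132
```

View pics/c1.png

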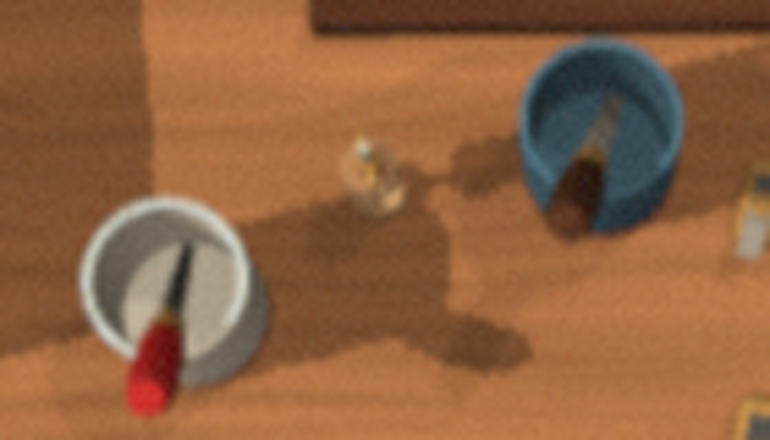

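View pics/c2.png

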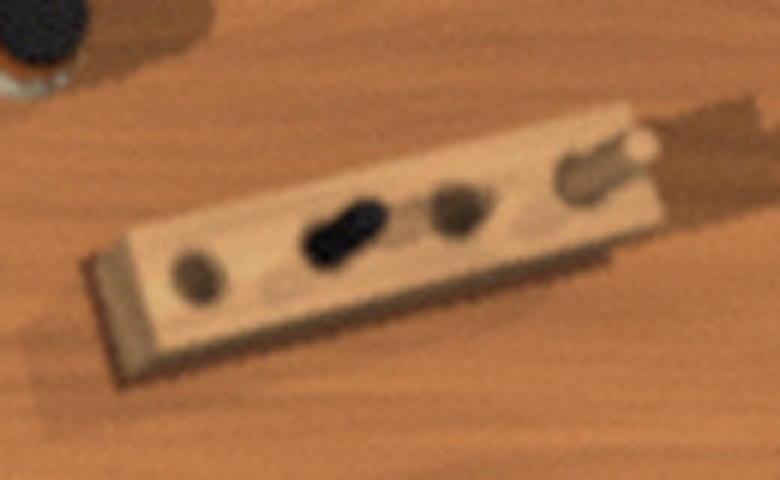

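```bash
cat >> h.py <<'E'
def fitaxis(Q,r=12.5,a0=None):
    """fit cylinder-axis with known radius, lean 35 deg; params x,y at z=140, yaw, tilt"""
    from scipy.optimize import least_squares
    def res(p):
        w=np.array([np.sin(p[3])*np.cos(p[2]),np.sin(p[3])*np.sin(p[2]),np.cos(p[3])]);D=Q-np.array([p[0],p[1],140])
        return np.linalg.norm(np.cross(D,w),axis=1)-r
    return least_squares(res,a0,loss='soft_l1',f_scale=2)
E
python3 - <<'E'
from h import *
def ray(z,u,v,h):
    a=z['M'][:3,3];b=pt(z,u,v,1000.);return a+(b-a)*(h-a[2])/(b[2]-a[2])
T=load('top');S=load('side')
for n,c,e in(('red',(605.6,308.4),(206.9,207.7)),('wood',(692.8,73.3),(284,176))):
    c=np.array(c);E=ray(T,*e,173);d=E[:2]-c;yaw=np.arctan2(d[1],d[0]);print(n,'end',E,'r',np.hypot(*d),'yaw',np.degrees(yaw))
    u=np.array([np.cos(yaw),np.sin(yaw)]);print(' nominal mid',c+54.8*u,140)
    for nm,z in(('T',T),('S',S)):
        P=cloud(z);hsv=cv2.cvtColor(z['im'],cv2.COLOR_BGR2HSV)
        if n=='red': col=((hsv[...,0]<8)|(hsv[...,0]>172))&(hsv[...,1]>140)
        else: col=(z['im'].max(-1)<110)
        m=col&(P[...,2]>118)&(P[...,2]<192)&(np.hypot(P[...,0]-c[0],P[...,1]-c[1])<100)&(z['d']>0)
        Q=P[m];print(nm,len(Q),Q.min(0),Q.max(0))
        if len(Q)>10:
            f=fitaxis(Q,12.5,[*(c+54.8*u),yaw,.61]);print('  fit',f.x[:2],np.degrees(f.x[2:]),np.sqrt((f.fun**2).mean()))
for b in((378,196.2),(421.3,185)): print('bore',ray(T,*b,98))
E
```

```text
red end [529.60786789 302.36677257 173.        ] r 76.23125327040516 yaw -175.4606496955797
 nominal mid [550.9718959  304.06292237] 140
T 125 [523.81429689 291.86019433 119.75930302] [577.84537601 315.55331656 178.223034  ]
  fit [551.42097556 305.41231888] [-182.67783062   36.43340503] 3.4132187237625
S 131 [524.08284515 284.68332216 119.32124776] [572.97468188 308.95836485 173.74249839]
  fit [548.71064749 303.70087947] [-178.49571169   36.5976948 ] 2.563590799109974
wood end [618.37218403  87.84904267 173.        ] r 75.83649802044211 yaw 168.93937805606447
 nominal mid [639.0179238   83.81324308] 140
T 117 [613.37683458  73.08788284 121.1047254 ] [665.77589394 101.88352887 180.14776666]
  fit [640.66128124  86.40596688] [165.3065802   38.87100251] 3.379417562454882
S 156 [614.77850687  66.04100849 118.0291717 ] [660.56107712  84.20250942 172.21680745]
  fit [638.23997074  84.8116789 ] [164.56010859  33.83520741] 1.6541278902208492
bore [ 573.00739717 -188.82193453   98.        ]
bore [ 605.96368799 -317.16472773   98.        ]
```

```bash
cat >> h.py <<'E'
def frame(yaw,tilt,ydeg=None):
    """tool coaxial with a file leaning tilt (deg) towards yaw; ydeg: heading of jaw axis if upright"""
    y,t=np.radians([yaw,tilt]);w=np.array([np.sin(t)*np.cos(y),np.sin(t)*np.sin(y),np.cos(t)]);x=-w
    h=y+np.pi/2 if ydeg is None else np.radians(ydeg)
    j=np.array([np.cos(h),np.sin(h),0]);j-=x*(j@x);j/=np.linalg.norm(j)
    return np.c_[x,j,np.cross(x,j)]
def go(F,tcp):
    s=readout.read_state();C=R.from_quat(s['ee_rot']).as_matrix()
    r=R.from_matrix(F@C.T).as_rotvec(degrees=True);d=np.array(tcp)-s['position']
    print('t',s['clock'],'turn',r.round(1),'shift',d.round(1),'|',np.linalg.norm(r).round(1),np.linalg.norm(d).round(1))
E
python3 - <<'E'
from h import *
F=frame(180,35);print(F.round(2));m=np.array([550,304,140]);go(F,m+F[:,0]*(19-100));go(F,m+F[:,0]*19)
F=frame(0,0,-90);print(F.round(2))
E
```

```text
[[ 0.57 -0.   -0.82]
 [-0.   -1.    0.  ]
 [-0.82 -0.   -0.57]]
t 0.15 turn [ -6.9 -34.5  22.1] shift [ 262.2 -272.   -24.1] | 41.6 378.6
t 0.15 turn [ -6.9 -34.5  22.1] shift [ 319.5 -272.  -106. ] | 41.6 432.8
[[-0.  0. -1.]
 [-0. -1. -0.]
 [-1.  0.  0.]]
```

>>> {"name": "arm_command", "arguments": {"increments": [[[-1.4, -6.9, 4.4], [30, -30, 10], 0], [[-2.8, -13.8, 8.8], [62, -62, 20], 0], [[-4.2, -20.7, 13.3], [94, -94, 25], 0], [[-5.5, -27.6, 17.7], [126, -126, 25], 0], [[-6.9, -34.5, 22.1], [156, -156, 20], 0]]}}

```text
clock: 0.65
position: [394.5, 423.7, 252.6]
ee_rot: [0.884, -0.003, -0.467, -0.004]
contact_force: [2.4, -0.5, 1.8]
gripper_width: 85.4
```

Run:
```python
from h import *
F=frame(180,35);m=np.array([550,304,140]);go(F,m+F[:,0]*(19-100))
```

```text
t 0.65 turn [-0.2 -0.7  0.5] shift [ 109.  -119.7  -46.2] | 0.9 168.3
```

>>> {"name": "arm_command", "arguments": {"increments": [[[0, -0.7, 0.5], [27, -30, -10], 0], [[0, -0.7, 0.5], [55, -60, -22], 0], [[0, -0.7, 0.5], [82, -90, -34], 0], [[0, -0.7, 0.5], [109, -120, -46], 0], [[0, -0.7, 0.5], [109, -120, -46], 0]]}}

```text
clock: 1.15
position: [505.5, 296.6, 204.1]
ee_rot: [0.886, -0.005, -0.463, -0.002]
contact_force: [-1.5, 0.2, -0.5]
gripper_width: 85.1
```

Run:
```python
from h import *
im,d=grab('wrist');cv2.imwrite('pics/w1.png',im)
F=frame(180,35);m=np.array([550,304,140]);go(F,m+F[:,0]*19)
z=load('wrist');P=cloud(z);hsv=cv2.cvtColor(im,cv2.COLOR_BGR2HSV)
col=((hsv[...,0]<8)|(hsv[...,0]>172))&(hsv[...,1]>140)&(P[...,2]>115)&(P[...,2]<195)&(d>0)&(np.hypot(P[...,0]-550,P[...,1]-304)<70)
Q=P[col];print(len(Q),Q.min(0),Q.max(0));f=fitaxis(Q[::max(1,len(Q)//2000)],12.5,[550,304,3.14,.61]);print(f.x[:2],np.degrees(f.x[2:]),np.sqrt((f.fun**2).mean()))
```

```text
t 1.2 turn [-0.1 -0.1  0.4] shift [ 56.1   4.4 -80.9] | 0.4 98.5
2521 [521.34694209 290.21707828 116.99383007] [577.9226019  317.14896357 175.92378531]
[550.0785243  303.88811439] [183.96066177  39.88409648] 3.7919445392843505
```

View pics/w1.png

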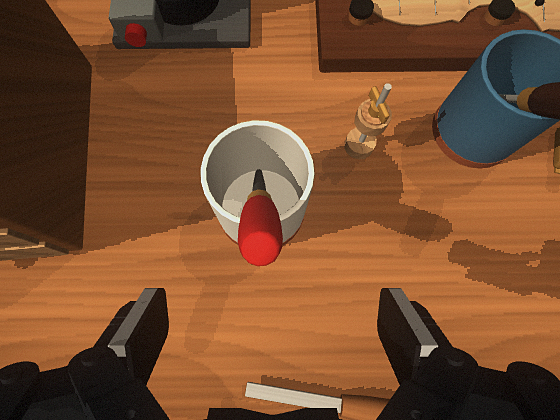

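The wrist view shows the white pot with the red file. Its handle end is at (262,248), lined up between the fingers, and the blue pot is at the right. The wrist fit of (550,304) agrees with the earlier measurement.

>>> {"name": "arm_command", "arguments": {"increments": [[[0, 0, 0.4], [14, 4, -20], 0], [[0, 0, 0.4], [28, 4.4, -40], 0], [[0, 0, 0.4], [42, 4.4, -61], 0], [[0, 0, 0.4], [56, 4.4, -81], 0], [[0, 0, 0.4], [56, 4.4, -81], 0]]}}

```text
clock: 1.7
position: [561.5, 304.2, 122.0]
ee_rot: [0.886, 0.0, -0.464, 0.0]
contact_force: [0.2, -1.4, 0.9]
gripper_width: 85.4
```

>>> {"name": "arm_command", "arguments": {"increments": [[[0, 0, 0], [0, 0, 0], 1], [[0, 0, 0], [0, 0, 0], 1], [[0, 0, 0], [0, 0, 0], 1], [[0, 0, 0], [0, 0, 0], 1], [[0, 0, 0], [0, 0, 0], 1]]}}

```text
clock: 2.2
position: [561.2, 304.5, 123.0]
ee_rot: [0.886, 0.0, -0.463, 0.0]
contact_force: [-2.4, -1.6, 2.8]
gripper_width: 24.7
```

Run:
```python
from h import *
s=readout.read_state();print(s['position'],s['gripper_width'],s['contact_force'],s['wrist_torque'])
im,d=grab('wrist');cv2.imwrite('pics/w2.png',im)
```

```text
[561.23810455 304.45516383 123.01373334] 24.704873799402765 [-2.38857271 -1.59401642  2.81614942] [-0.48920985  1.25245963 -0.28158402]
```

View pics/w2.png

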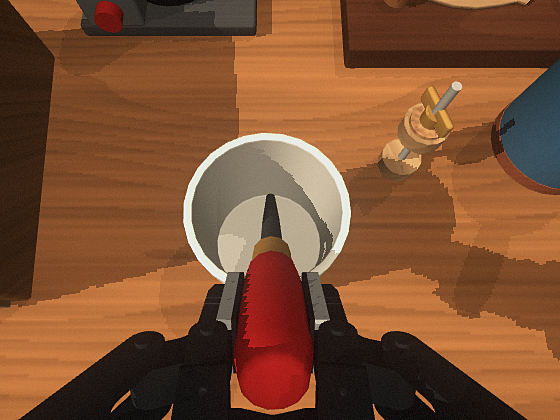

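The wrist view shows the red handle held between the pads at (270,300) at 24.7 mm, so the grip is good. Next I pull it out along its axis.

>>> {"name": "arm_command", "arguments": {"increments": [[[0, 0, 0], [-14, 0, 20], 1], [[0, 0, 0], [-29, 0, 41], 1], [[0, 0, 0], [-43, 0, 61], 1], [[0, 0, 0], [-58, 0, 82], 1], [[0, 0, 0], [-75, 0, 107], 1]]}}

```text
clock: 2.75
position: [484.9, 303.6, 229.5]
ee_rot: [0.886, -0.0, -0.464, 0.001]
contact_force: [1.8, 0.3, 0.2]
gripper_width: 24.5
```

Run:
```python
from h import *
# red goes to bore_a (605.9,-316); yaw jaw along row: heading 104.3-180
F=frame(0,0,-76);go(F,[606,-316,370]);go(frame(0,0,-90),[500,200,380])
```

```text
t 2.75 turn [-4.2 34.5 13.5] shift [ 121.1 -619.6  140.5] | 37.3 646.7
t 2.75 turn [ 0.1 34.7 -0. ] shift [  15.1 -103.6  150.5] | 34.7 183.3
```

>>> {"name": "arm_command", "arguments": {"increments": [[[0, 0, 0], [0, 0, 45], 1], [[-0.5, 4, 1.5], [0, 0, 90], 1], [[-1.2, 11, 4], [5, -20, 130], 1], [[-2.1, 18, 7], [10, -60, 141], 1], [[-3, 25, 10], [20, -105, 141], 1]]}}

```text
clock: 3.25
position: [502.1, 225.1, 366.9]
ee_rot: [0.806, 0.036, -0.589, 0.045]
contact_force: [1.1, -0.7, -0.8]
gripper_width: 24.7
```

Run:
```python
from h import *
go(frame(0,0,-76),[606,-316,370])
```

```text
t 3.25 turn [-1.4 17.6  7.3] shift [ 103.9 -541.1    3.1] | 19.1 551.0
```

>>> {"name": "arm_command", "arguments": {"increments": [[[-0.4, 4.5, 1.8], [9, -47, 3], 1], [[-0.7, 9, 3.6], [18, -94, 3], 1], [[-1.1, 13, 5.5], [27, -141, 3], 1], [[-1.4, 17.6, 7.3], [36, -188, 3], 1], [[-1.4, 17.6, 7.3], [45, -235, 3], 1]]}}

```text
clock: 3.75
position: [548.3, -11.5, 368.5]
ee_rot: [-0.701, -0.087, 0.703, -0.086]
contact_force: [1.7, 0.7, -1.9]
gripper_width: 24.6
```

Run:
```python
from h import *
go(frame(0,0,-76),[606,-316,370])
```

```text
t 3.75 turn [-0.1 -0.2 -0. ] shift [  57.7 -304.5    1.5] | 0.2 310.0
```

>>> {"name": "arm_command", "arguments": {"increments": [[[0, 0, 0], [9, -47, 1], 1], [[0, 0, 0], [17, -94, 1], 1], [[0, 0, 0], [26, -141, 1], 1], [[0, 0, 0], [34, -185, 1], 1], [[0, 0, 0], [40, -210, 1], 1]]}}

```text
clock: 4.25
position: [588.0, -224.2, 368.2]
ee_rot: [-0.7, -0.086, 0.704, -0.084]
contact_force: [0.5, 0.3, -0.9]
gripper_width: 24.3
```

>>> {"name": "arm_command", "arguments": {"increments": [[[0, 0, 0], [7, -37, 0], 1], [[0, 0, 0], [14, -74, 0], 1], [[0, 0, 0], [18, -95, 0], 1], [[0, 0, 0], [18, -95, 0], 1], [[0, 0, 0], [18, -95, 0], 1]]}}

```text
clock: 4.75
position: [605.8, -319.3, 367.0]
ee_rot: [-0.7, -0.087, 0.704, -0.084]
contact_force: [0.0, 0.7, -0.9]
gripper_width: 24.3
```

Run:
```python
from h import *
go(frame(0,0,-76),[606,-316,370])
im,d=grab('wrist');im2,_=grab('side')
big=cv2.resize(im2[150:390,230:400],(425,600),interpolation=2)
cv2.imwrite('pics/w3.png',np.hstack([cv2.resize(im,(375,281)),np.zeros((281,0,3),np.uint8)]) if 0 else big)
cv2.imwrite('pics/w3w.png',im)
S=load('side');P=cloud(S);hsv=cv2.cvtColor(S['im'],cv2.COLOR_BGR2HSV)
T=readout.read_state()['position'][:2]
m=(np.hypot(P[...,0]-T[0],P[...,1]-T[1])<35)&(P[...,2]>185)&(P[...,2]<375)&(S['d']>0)
Q=P[m];
for a in range(185,375,15):
    q=Q[(Q[:,2]>=a)&(Q[:,2]<a+15)]
    if len(q):print(a,len(q),np.median(q,axis=0).round(1))
```

```text
t 4.75 turn [-0.2 -0.4  0.2] shift [0.2 3.3 3. ] | 0.5 4.4
215 6 [ 604.4 -318.5  227.3]
230 29 [ 605.1 -318.5  237.8]
245 35 [ 603.9 -319.4  252.9]
260 40 [ 604.5 -320.5  268. ]
275 47 [ 604.  -320.3  282.5]
290 49 [ 603.7 -321.1  297.4]
305 55 [ 604.2 -321.9  312.3]
320 56 [ 603.8 -322.8  327.2]
335 100 [ 603.3 -325.5  342.4]
350 87 [ 601.8 -327.1  357.4]
365 81 [ 598.2 -327.7  370.3]
```

View pics/w3w.png

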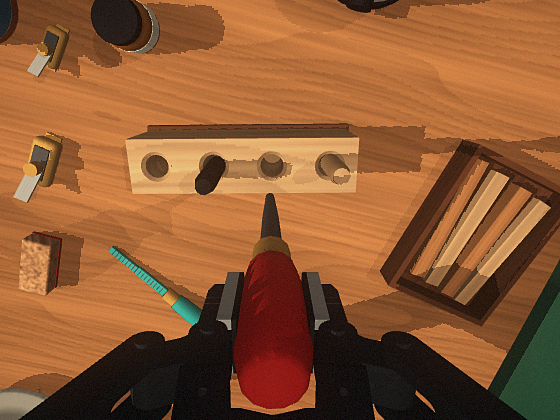

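View pics/w3.png

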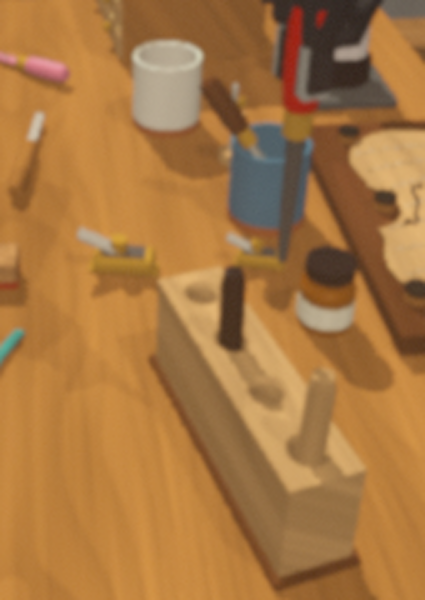

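The wrist view shows the red file gripped with its tip at (269,195), the bores b at (156,165) and a at (271,163), and the knives at (210,175) and (335,168). The side crop shows the file hanging upright, with bore_a at crop (267,390).

```bash
cat >> h.py <<'E'
def ray(z,u,v,h):
    a=z['M'][:3,3];b=pt(z,u,v,1000.);return a+(b-a)*(h-a[2])/(b[2]-a[2])
def block(n,ctr=(598,-284)):
    z=load(n);P=cloud(z);m=(abs(P[...,2]-100)<7)&(np.hypot(P[...,0]-ctr[0],P[...,1]-ctr[1])<150)&(z['d']>0)
    m=cv2.morphologyEx(m.astype(np.uint8),cv2.MORPH_OPEN,np.ones((3,3)))>0
    r=cv2.minAreaRect(P[m][:,:2].astype(np.float32));print(n,r,np.median(P[m][:,2]))
E
python3 - <<'E'
from h import *
for n in('wrist','side'):block(n)
W=load('wrist');S=load('side')
print('wrist tip',ray(W,269,197,228),'bore a',ray(W,271,163,100),'b',ray(W,156,165,100))
print('side tip',ray(S,230+284/2.5,150+258/2.5,228),'bore a',ray(S,230+267/2.5,150+390/2.5,100),'b',ray(S,230+202/2.5,150+291/2.5,100))
E
```

```text
wrist ((596.8504028320312, -285.69915771484375), (62.61937713623047, 256.58209228515625), 14.339445114135742) 99.52270214312367
side ((596.5908203125, -285.093505859375), (63.8969841003418, 259.3860168457031), 14.269384384155273) 99.02122707490344
wrist tip [ 605.89495936 -316.0495888   228.        ] bore a [ 608.03643073 -315.89472595  100.        ] b [ 574.84826662 -191.54182729  100.        ]
side tip [ 607.58128238 -317.58011679  228.        ] bore a [ 605.05366767 -317.64428271  100.        ] b [ 573.73669815 -190.48757749  100.        ]
```

Tip and bore_a agree within about 2 mm in both cameras, against 6 mm of clearance, so I lower it.

>>> {"name": "arm_command", "arguments": {"increments": [[[0, 0, 0], [0, 0, -25], 1], [[0, 0, 0], [0, 0, -50], 1], [[0, 0, 0], [0, 0, -75], 1], [[0, 0, 0], [0, 0, -100], 1], [[0, 0, 0], [0, 0, -110], 1]]}}

```text
clock: 5.35
position: [604.9, -316.4, 255.7]
ee_rot: [-0.699, -0.088, 0.705, -0.084]
contact_force: [-0.4, 0.7, -2.0]
gripper_width: 24.9
```

>>> {"name": "arm_command", "arguments": {"increments": [[[0, 0, 0], [0, 0, -15], 1], [[0, 0, 0], [0, 0, -30], 1], [[0, 0, 0], [0, 0, -45], 1], [[0, 0, 0], [0, 0, -60], 1], [[0, 0, 0], [0, 0, -70], 1]]}}

```text
clock: 5.85
position: [605.1, -315.7, 185.7]
ee_rot: [-0.699, -0.089, 0.705, -0.084]
contact_force: [-0.9, -0.2, -0.3]
gripper_width: 24.4
```

Run:
```python
from h import *
s=readout.read_state();print(s['position'],s['contact_force'],s['wrist_torque'],s['gripper_width']);go(frame(0,0,-76),[606,-319,160])
```

```text
[ 605.08320956 -315.68577015  185.71631564] [-0.87206471 -0.15504144 -0.27285475] [-0.02486592 -0.05071541 -0.00597203] 24.36699508064664
t 5.85 turn [-0.3 -0.5 -0.1] shift [  0.9  -3.3 -25.7] | 0.6 25.9
```

>>> {"name": "arm_command", "arguments": {"increments": [[[0, 0, 0], [0, -1, -5], 1], [[0, 0, 0], [0, -1.5, -10], 1], [[0, 0, 0], [0, -1.5, -15], 1], [[0, 0, 0], [0, -1.5, -19], 1], [[0, 0, 0], [0, -1.5, -22], 1]]}}

```text
clock: 6.35
position: [605.2, -317.2, 163.7]
ee_rot: [-0.699, -0.089, 0.705, -0.085]
contact_force: [1.0, 0.5, -0.8]
gripper_width: 24.6
```

>>> {"name": "arm_command", "arguments": {"increments": [[[0, 0, 0], [0, 0, -2], 1], [[0, 0, 0], [0, 0, -4], 1], [[0, 0, 0], [0, 0, -5], 1], [[0, 0, 0], [0, 0, -6], 1], [[0, 0, 0], [0, 0, -6], 1]]}}

```text
clock: 6.85
position: [605.1, -317.2, 157.6]
ee_rot: [-0.699, -0.089, 0.705, -0.085]
contact_force: [-0.5, 0.5, -1.0]
gripper_width: 25.0
```

>>> {"name": "arm_command", "arguments": {"increments": [[[0, 0, 0], [0, 0, -1], 1], [[0, 0, 0], [0, 0, -2], 1], [[0, 0, 0], [0, 0, -3], 1], [[0, 0, 0], [0, 0, -3], 1], [[0, 0, 0], [0, 0, -3], 1]]}}

```text
clock: 7.35
position: [605.4, -317.3, 155.2]
ee_rot: [-0.699, -0.089, 0.704, -0.085]
contact_force: [-1.6, 1.2, 1.9]
gripper_width: 24.5
```

>>> {"name": "arm_command", "arguments": {"increments": [[[0, 0, 0], [0, 0, -1], 1], [[0, 0, 0], [0, 0, -2], 1], [[0, 0, 0], [0, 0, -2], 1], [[0, 0, 0], [0, 0, -2], 1], [[0, 0, 0], [0, 0, -2], 1]]}}

```text
clock: 7.85
position: [605.7, -317.5, 155.2]
ee_rot: [-0.7, -0.088, 0.704, -0.085]
contact_force: [-1.5, 1.3, 6.9]
gripper_width: 24.7
```

Contact came at TCP z = 155, which is the height expected with the tip on the bore floor. I release partially and then rise.

>>> {"name": "arm_command", "arguments": {"increments": [[[0, 0, 0], [0, 0, 0.5], 0.65], [[0, 0, 0], [0, 0, 0.5], 0.6], [[0, 0, 0], [0, 0, 0.5], 0.55], [[0, 0, 0], [0, 0, 0.5], 0.5], [[0, 0, 0], [0, 0, 0.5], 0.5]]}}

```text
clock: 8.35
position: [605.6, -317.5, 155.2]
ee_rot: [-0.699, -0.088, 0.704, -0.085]
contact_force: [0.0, -0.0, -0.4]
gripper_width: 42.6
```

>>> {"name": "arm_command", "arguments": {"increments": [[[0, 0, 0], [0, 0, 5], 0.5], [[0, 0, 0], [0, 0, 20], 0.5], [[0, 0, 0], [0, 0, 45], 0.5], [[0, 0, 0], [0, 0, 80], 0.5], [[0, 0, 0], [0, 0, 120], 0.5]]}}

```text
clock: 8.85
position: [605.1, -317.2, 275.6]
ee_rot: [-0.699, -0.089, 0.705, -0.085]
contact_force: [0.2, -0.5, 0.7]
gripper_width: 42.7
```

Run:
```python
from h import *
s=readout.read_state();print(s['position'],s['contact_force'],s['gripper_width'])
im,d=grab('side');S=load('side');P=cloud(S)
m=(np.hypot(P[...,0]-605,P[...,1]+316)<25)&(P[...,2]>103)&(P[...,2]<222)&(d>0);Q=P[m]
for a in range(103,222,12):
    q=Q[(Q[:,2]>=a)&(Q[:,2]<a+12)]
    if len(q):print(a,len(q),np.median(q,axis=0).round(1))
print(Q[:,2].max())
cv2.imwrite('pics/s4.png',cv2.resize(im[100:390,200:400],(410,595),interpolation=2))
F=frame(167,35);m=np.array([639,84.5,140]);go(F,m+F[:,0]*(19-100))
```

```text
[ 605.05210376 -317.22886627  275.58658291] [ 0.22215773 -0.52510762  0.66087748] 42.71466631338312
103 30 [ 610.7 -323.8  109. ]
115 33 [ 610.2 -326.8  123.4]
127 44 [ 611.7 -327.6  133.3]
139 48 [ 610.8 -330.   145.4]
151 61 [ 612.5 -331.7  157. ]
163 63 [ 611.1 -332.4  168.5]
175 67 [ 610.8 -332.4  181.1]
187 58 [ 611.8 -332.4  193.1]
199 97 [ 615.6 -329.1  207.3]
211 19 [ 618.9 -323.1  211.7]
213.91753953870443
t 8.9 turn [  0.6 -35.1 -26.2] shift [-14.1 414.3 -79.1] | 43.8 422.0
```

View pics/s4.png

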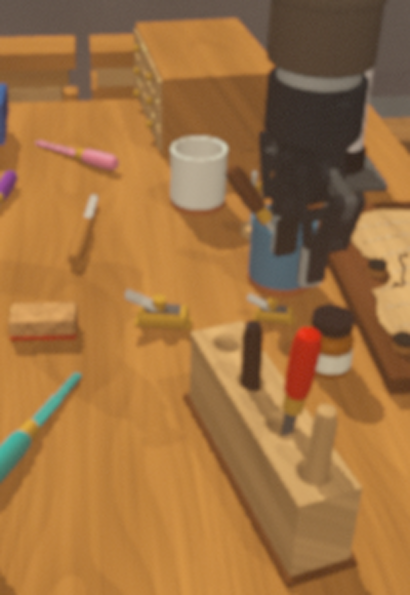

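The side view shows the red file seated in bore_a at crop (298,375), with its end at z = 214 (expected 214 or slightly less) and only a slight lean. The knives stand undisturbed. Now the wood file.

>>> {"name": "arm_command", "arguments": {"increments": [[[0, 0, 0], [-2, 40, 5], 0.4], [[0, -7, -5], [-4, 85, 5], 0], [[0.2, -14, -10.5], [-6, 130, 0], 0], [[0.3, -21, -15.7], [-8, 176, -10], 0], [[0.4, -28, -21], [-10, 222, -25], 0]]}}

```text
clock: 9.4
position: [599.0, -121.5, 269.2]
ee_rot: [0.839, -0.05, -0.542, -0.006]
contact_force: [1.0, -1.5, 0.3]
gripper_width: 85.8
```

Run:
```python
from h import *
F=frame(167,35);m=np.array([639,84.5,140]);go(F,m+F[:,0]*(19-100))
```

```text
t 9.4 turn [  0.8 -10.9  -7.5] shift [ -5.2 216.5 -62.8] | 13.2 225.4
```

>>> {"name": "arm_command", "arguments": {"increments": [[[0.2, -3, -2], [-2, 45, -5], 0], [[0.4, -6, -4], [-4, 90, -15], 0], [[0.8, -10.9, -7.5], [-5, 135, -30], 0], [[0.8, -10.9, -7.5], [-5, 180, -48], 0], [[0.8, -10.9, -7.5], [-5, 216.5, -63], 0]]}}

```text
clock: 9.9
position: [604.4, -11.6, 249.5]
ee_rot: [0.881, -0.104, -0.459, -0.047]
contact_force: [1.3, -1.7, 1.0]
gripper_width: 85.5
```

>>> {"name": "arm_command", "arguments": {"increments": [[[0, 0, 0], [0, 0, 0], 0], [[0, 0, 0], [0, 0, 0], 0], [[0, 0, 0], [0, 0, 0], 0], [[0, 0, 0], [0, 0, 0], 0], [[0, 0, 0], [0, 0, 0], 0]]}}

```text
clock: 10.4
position: [604.9, -11.8, 250.2]
ee_rot: [0.881, -0.104, -0.458, -0.048]
contact_force: [0.3, 0.1, -0.6]
gripper_width: 85.2
```

Run:
```python
from h import *
im,d=grab('wrist');cv2.imwrite('pics/w5.png',im)
F=frame(167,35);m=np.array([639,84.5,140]);go(F,m+F[:,0]*(19-100));go(F,m+F[:,0]*19)
z=load('wrist');P=cloud(z)
col=(im.max(-1)<110)&(P[...,2]>118)&(P[...,2]<195)&(d>0)&(np.hypot(P[...,0]-639,P[...,1]-84.5)<50)
Q=P[col];print(len(Q),Q.min(0),Q.max(0));f=fitaxis(Q[::max(1,len(Q)//2000)],12.5,[639,84.5,2.9,.61]);print(f.x[:2],np.degrees(f.x[2:]),np.sqrt((f.fun**2).mean()))
```

```text
t 10.45 turn [ 0.7 -0.   0.1] shift [-11.  106.7 -43.6] | 0.7 115.8
t 10.45 turn [ 0.7 -0.   0.1] shift [  44.9   93.8 -125.6] | 0.7 163.0
2126 [612.87381719  68.97790145 118.01616379] [666.93752585  99.97085686 175.94776181]
[638.82909698  84.37999599] [173.33873368  38.79390697] 2.170677503121338
```

View pics/w5.png

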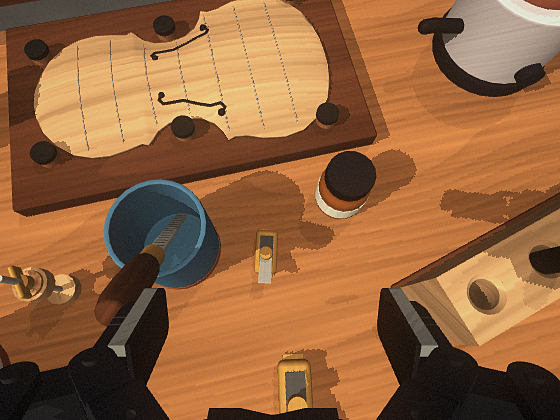

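The wrist view shows the wood file in the blue pot, handle end at (110,305). The arm stopped about 116 mm short because of the speed limit, and it touched nothing. The fit of (638.8,84.4) confirms the position.

>>> {"name": "arm_command", "arguments": {"increments": [[[0.7, 0, 0], [-4, 30, 0], 0], [[0.7, 0, 0], [-7, 60, 0], 0], [[0.7, 0, 0], [-11, 90, -5], 0], [[0.7, 0, 0], [-11, 107, -24], 0], [[0.7, 0, 0], [-11, 107, -44], 0]]}}

```text
clock: 10.95
position: [594.4, 98.9, 206.6]
ee_rot: [0.882, -0.098, -0.458, -0.053]
contact_force: [1.6, -0.4, 0.9]
gripper_width: 85.5
```

Run:
```python
from h import *
F=frame(167,35);m=np.array([639,84.5,140]);go(F,m+F[:,0]*(19-100));go(F,m+F[:,0]*19)
```

```text
t 10.95 turn [-0.1  0.1 -0.2] shift [-0.7 -4.  -0.3] | 0.2 4.0
t 10.95 turn [-0.1  0.1 -0.2] shift [ 55.2 -16.9 -82.2] | 0.2 100.4
```

>>> {"name": "arm_command", "arguments": {"increments": [[[0, 0, 0], [13, -7, -20], 0], [[0, 0, 0], [27, -11, -41], 0], [[0, 0, 0], [41, -14, -61], 0], [[0, 0, 0], [55, -17, -82], 0], [[0, 0, 0], [55, -17, -82], 0]]}}

```text
clock: 11.45
position: [653.6, 85.4, 132.4]
ee_rot: [0.877, -0.105, -0.466, -0.05]
contact_force: [-1.7, 0.4, -0.3]
gripper_width: 85.3
```

>>> {"name": "arm_command", "arguments": {"increments": [[[0, 0, 0], [0, 0, 0], 1], [[0, 0, 0], [0, 0, 0], 1], [[0, 0, 0], [0, 0, 0], 1], [[0, 0, 0], [0, 0, 0], 1], [[0, 0, 0], [0, 0, 0], 1]]}}

```text
clock: 11.95
position: [653.4, 85.4, 133.4]
ee_rot: [0.877, -0.105, -0.466, -0.05]
contact_force: [-2.7, -0.2, 3.3]
gripper_width: 24.4
```

Run:
```python
from h import *
s=readout.read_state();print(s['joints'].round(3),s['wrist_torque'])
F=frame(167,35);m=np.array([639,84.5,140]);go(F,m+F[:,0]*19);C=R.from_quat(s['ee_rot']).as_matrix();print(C.round(3));print('mid in tool',C.T@(m-s['position']))
im,d=grab('wrist');cv2.imwrite('pics/w6.png',im)
```

```text
[ 0.105  0.337 -0.771  2.052 -0.22  -0.77 ] [-0.13325154  1.38482187 -0.34594547]
t 11.95 turn [ 0.3 -1.   0.4] shift [-3.8 -3.4 -8.9] | 1.1 10.3
[[ 0.544 -0.231 -0.807]
 [-0.137 -0.973  0.186]
 [-0.828  0.009 -0.561]]
mid in tool [-13.1874911    4.29482994   7.71865566]
```

View pics/w6.png

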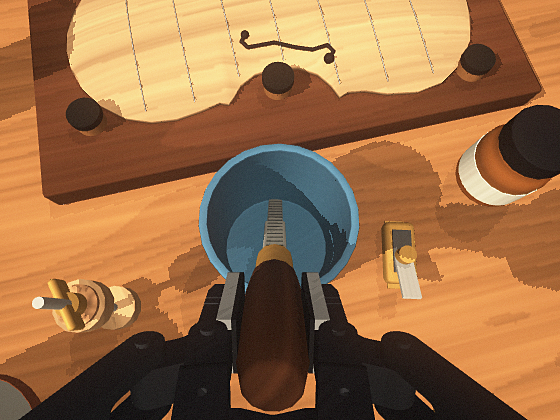

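The wood file is held in the pads (24.4 mm) with its tip at (275,200). Joint 4 is at its limit, which is why the approach ended about 9 mm off. The grip looks sound, so I pull back carefully in steps.

>>> {"name": "arm_command", "arguments": {"increments": [[[0, 0, 0], [-6, 1, 8], 1], [[0, 0, 0], [-11, 2.5, 16], 1], [[0, 0, 0], [-17, 4, 25], 1], [[0, 0, 0], [-22, 5, 33], 1], [[0, 0, 0], [-28, 6.5, 41], 1]]}}

```text
clock: 12.5
position: [624.7, 92.1, 174.2]
ee_rot: [0.877, -0.105, -0.466, -0.05]
contact_force: [0.5, 0.2, -1.2]
gripper_width: 24.4
```

Run:
```python
from h import *
s=readout.read_state();print(s['joints'].round(3),s['wrist_torque'],R.from_quat(s['ee_rot']).as_matrix()[:,0].round(3))
```

```text
[ 0.257  0.241 -0.814  1.639 -0.274 -0.482] [3.48549002e-01 1.28709895e+00 1.09703612e-03] [ 0.543 -0.137 -0.828]
```

>>> {"name": "arm_command", "arguments": {"increments": [[[0, 0, 0], [-11, 2.5, 16], 1], [[0, 0, 0], [-22, 5, 33], 1], [[0, 0, 0], [-33, 7.5, 49], 1], [[0, 0, 0], [-44, 10, 65], 1], [[0, 0, 0], [-54, 13, 82], 1]]}}

```text
clock: 13.0
position: [569.5, 105.2, 256.0]
ee_rot: [0.877, -0.105, -0.467, -0.05]
contact_force: [1.5, 0.0, -0.9]
gripper_width: 25.1
```

>>> {"name": "arm_command", "arguments": {"increments": [[[0, 0, 0], [0, 0, 30], 1], [[0, 0, 0], [0, 0, 60], 1], [[0, 0, 0], [0, 0, 90], 1], [[0, 0, 0], [0, 0, 110], 1], [[0, 0, 0], [0, 0, 110], 1]]}}

```text
clock: 13.5
position: [570.2, 106.4, 369.6]
ee_rot: [0.878, -0.103, -0.465, -0.052]
contact_force: [0.8, 0.2, -0.5]
gripper_width: 24.9
```

Run:
```python
from h import *
s=readout.read_state();print(s['joints'].round(3),s['wrist_torque'],s['gripper_width'])
go(frame(0,0,-76),[573,-188,370])
```

```text
[ 0.641 -0.009 -0.491  0.653 -0.793  0.302] [0.35681873 1.25832774 0.03127114] 24.90442555203776
t 13.5 turn [-0.  34.5 26.4] shift [   2.8 -294.4    0.4] | 43.4 294.4
```

>>> {"name": "arm_command", "arguments": {"increments": [[[0, 6.5, 5], [0, -25, 0], 1], [[0, 13, 10], [1, -60, 0], 1], [[0, 19.5, 15], [1, -95, 0], 1], [[0, 26, 20], [2, -130, 0], 1], [[0, 32, 25], [2, -165, 0], 1]]}}

```text
clock: 14.0
position: [571.5, -50.4, 368.1]
ee_rot: [0.771, 0.019, -0.635, 0.044]
contact_force: [0.5, -0.1, -0.5]
gripper_width: 24.8
```

Run:
```python
from h import *
go(frame(0,0,-76),[573,-190,368])
```

```text
t 14.0 turn [ 0.7 11.2  8.9] shift [ 1.500e+00 -1.396e+02 -1.000e-01] | 14.3 139.6
```

>>> {"name": "arm_command", "arguments": {"increments": [[[0.2, 4, 3], [0, -35, 0], 1], [[0.5, 8, 6], [1, -75, 0], 1], [[0.7, 11.2, 8.9], [1.5, -115, 0], 1], [[0.7, 11.2, 8.9], [1.5, -139, 0], 1], [[0.7, 11.2, 8.9], [1.5, -139.6, 0], 1]]}}

```text
clock: 14.5
position: [572.5, -193.1, 364.9]
ee_rot: [-0.7, -0.085, 0.704, -0.084]
contact_force: [-0.2, 1.5, -1.6]
gripper_width: 24.8
```

>>> {"name": "arm_command", "arguments": {"increments": [[[0, 0, 0], [0, 0, 0], 1], [[0, 0, 0], [0, 0, 0], 1], [[0, 0, 0], [0, 0, 0], 1], [[0, 0, 0], [0, 0, 0], 1], [[0, 0, 0], [0, 0, 0], 1]]}}

```text
clock: 15.0
position: [572.6, -192.3, 365.2]
ee_rot: [-0.7, -0.085, 0.704, -0.084]
contact_force: [-0.3, 0.6, -0.9]
gripper_width: 24.4
```

Run:
```python
from h import *
go(frame(0,0,-76),[573,-190,368])
im,d=grab('wrist');im2,_=grab('side')
S=load('side');P=cloud(S);T=readout.read_state()['position'][:2]
m=(np.hypot(P[...,0]-T[0],P[...,1]-T[1])<35)&(P[...,2]>185)&(P[...,2]<375)&(S['d']>0)
Q=P[m]
for a in range(185,375,15):
    q=Q[(Q[:,2]>=a)&(Q[:,2]<a+15)]
    if len(q):print(a,len(q),np.median(q,axis=0).round(1))
a=cv2.resize(im[120:360,120:420],(400,320),interpolation=2);b=cv2.resize(im2[130:320,240:400][:, :],(400,475),interpolation=2)
cv2.imwrite('pics/w7.png',np.hstack([np.vstack([a,np.zeros((155,400,3),np.uint8)]),b]))
```

```text
t 15.0 turn [-0.  -0.3  0.2] shift [0.4 2.3 2.8] | 0.3 3.6
215 24 [ 566.2 -198.4  224.5]
230 29 [ 566.3 -198.5  238.3]
245 25 [ 566.2 -199.5  253.9]
260 27 [ 565.6 -199.8  267.5]
275 29 [ 565.9 -199.6  283.1]
290 35 [ 565.4 -200.   297.4]
305 32 [ 565.1 -200.5  312.3]
320 62 [ 564.4 -202.3  327.9]
335 73 [ 564.4 -203.2  342.8]
350 91 [ 561.9 -205.4  357.2]
365 84 [ 564.3 -207.9  370. ]
```

View pics/w7.png

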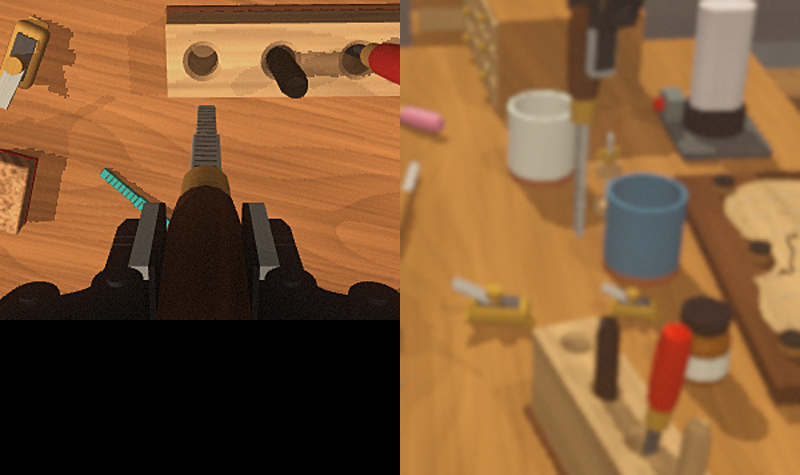

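The wrist crop shows the wood file's tip at (206,107) and bore_b at (202,62). The side crop shows it hanging near vertical with its tip at (580,235).

Run:
```python
from h import *
W=load('wrist');S=load('side')
print('wrist tip',ray(W,120+206/1.3333,120+107/1.3333,218),'bore b',ray(W,120+202/1.3333,120+62/1.3333,100))
print('side tip',ray(S,312,224,218),'bore b',ray(S,240+175/2.5,130+343/2.5,100));block('wrist')
```

```text
wrist tip [ 569.02686184 -194.93803152  218.        ] bore b [ 572.04411156 -191.0546648   100.        ]
side tip [ 569.42169221 -199.87115659  218.        ] bore b [ 571.51552683 -193.15616436  100.        ]
wrist ((597.0437622070312, -285.8964538574219), (62.57841873168945, 256.6900939941406), 14.288521766662598) 99.41015034445371
```

>>> {"name": "arm_command", "arguments": {"increments": [[[0, 0, 0], [5, 5, -10], 1], [[0, 0, 0], [5, 5, -35], 1], [[0, 0, 0], [5, 5, -60], 1], [[0, 0, 0], [5, 5, -80], 1], [[0, 0, 0], [5, 5, -95], 1]]}}

```text
clock: 15.6
position: [577.0, -186.9, 267.5]
ee_rot: [-0.699, -0.086, 0.705, -0.084]
contact_force: [-0.7, 0.3, -0.1]
gripper_width: 24.8
```

Run:
```python
from h import *
s=readout.read_state();print(s['position'],s['contact_force'])
im2,_=grab('side');S=load('side');P=cloud(S);T=s['position'][:2]
m=(np.hypot(P[...,0]-T[0],P[...,1]-T[1])<30)&(P[...,2]>110)&(P[...,2]<275)&(S['d']>0);Q=P[m]
for a in range(110,275,15):
    q=Q[(Q[:,2]>=a)&(Q[:,2]<a+15)]
    if len(q):print(a,len(q),np.median(q,axis=0).round(1))
```

```text
[ 577.04149998 -186.93174188  267.54862197] [-0.66029488  0.31732017 -0.08826715]
110 7 [ 570.5 -193.9  122. ]
125 24 [ 570.8 -194.1  133.2]
140 22 [ 570.4 -194.3  148.1]
155 20 [ 569.2 -193.3  161.4]
170 32 [ 569.7 -194.5  177. ]
185 27 [ 569.2 -194.4  191.8]
200 26 [ 569.6 -194.6  207.3]
215 33 [ 569.1 -195.4  225.9]
230 57 [ 568.5 -197.5  236.2]
245 70 [ 567.9 -199.   253.5]
260 83 [ 566.9 -200.6  268.7]
```

>>> {"name": "arm_command", "arguments": {"increments": [[[0, 0, 0], [1.5, 0, -15], 1], [[0, 0, 0], [1.5, 0, -32], 1], [[0, 0, 0], [1.5, 0, -49], 1], [[0, 0, 0], [1.5, 0, -66], 1], [[0, 0, 0], [1.5, 0, -80], 1]]}}

```text
clock: 16.15
position: [577.4, -186.1, 183.9]
ee_rot: [-0.698, -0.086, 0.706, -0.083]
contact_force: [-0.1, 0.5, -1.6]
gripper_width: 24.8
```

>>> {"name": "arm_command", "arguments": {"increments": [[[0, 0, 0], [0, 0, -5], 1], [[0, 0, 0], [0, 0, -10], 1], [[0, 0, 0], [0, 0, -14], 1], [[0, 0, 0], [0, 0, -17], 1], [[0, 0, 0], [0, 0, -19], 1]]}}

```text
clock: 16.65
position: [577.7, -186.1, 165.2]
ee_rot: [-0.698, -0.086, 0.706, -0.083]
contact_force: [0.0, 0.0, -1.3]
gripper_width: 24.9
```

>>> {"name": "arm_command", "arguments": {"increments": [[[0, 0, 0], [0, 0, -1.5], 1], [[0, 0, 0], [0, 0, -3], 1], [[0, 0, 0], [0, 0, -4], 1], [[0, 0, 0], [0, 0, -4], 1], [[0, 0, 0], [0, 0, -4], 1]]}}

```text
clock: 17.15
position: [578.2, -186.3, 162.6]
ee_rot: [-0.699, -0.086, 0.705, -0.084]
contact_force: [-1.3, 1.1, 6.0]
gripper_width: 24.8
```

Contact came at z = 162.6, against about 161 expected. Release and rise.

>>> {"name": "arm_command", "arguments": {"increments": [[[0, 0, 0], [0, 0, 0], 0.65], [[0, 0, 0], [0, 0, 0], 0.6], [[0, 0, 0], [0, 0, 0], 0.55], [[0, 0, 0], [0, 0, 0], 0.5], [[0, 0, 0], [0, 0, 0], 0.5]]}}

```text
clock: 17.65
position: [578.1, -186.3, 162.3]
ee_rot: [-0.699, -0.086, 0.705, -0.083]
contact_force: [-0.5, 0.0, -1.1]
gripper_width: 43.0
```

>>> {"name": "arm_command", "arguments": {"increments": [[[0, 0, 0], [0, 0, 5], 0.5], [[0, 0, 0], [0, 0, 20], 0.5], [[0, 0, 0], [0, 0, 45], 0.5], [[0, 0, 0], [0, 0, 85], 0.5], [[0, 0, 0], [0, 0, 130], 0.5]]}}

```text
clock: 18.15
position: [577.4, -186.2, 292.9]
ee_rot: [-0.698, -0.086, 0.706, -0.083]
contact_force: [1.2, -0.3, -0.5]
gripper_width: 42.7
```

>>> {"name": "arm_command", "arguments": {"increments": [[[0, 0, 0], [-20, 0, 30], 0.5], [[0, 0, 0], [-50, 20, 50], 0.5], [[0, 0, 0], [-80, 60, 50], 0.5], [[0, 0, 0], [-100, 90, 50], 0.5], [[0, 0, 0], [-100, 90, 50], 0.5]]}}

```text
clock: 18.65
position: [475.2, -94.2, 344.7]
ee_rot: [-0.699, -0.088, 0.705, -0.084]
contact_force: [0.1, -0.4, 0.5]
gripper_width: 42.3
```

Run:
```python
from h import *
im2,d=grab('side');S=load('side');P=cloud(S);im0,_=grab('top')
for c in((573,-190),(605,-316)):
    m=(np.hypot(P[...,0]-c[0],P[...,1]-c[1])<28)&(P[...,2]>103)&(P[...,2]<225)&(d>0);Q=P[m];print(c,Q[:,2].max())
    for a in range(103,222,24):
        q=Q[(Q[:,2]>=a)&(Q[:,2]<a+24)]
        if len(q):print(a,len(q),np.median(q,axis=0).round(1))
T=load('top');PT=cloud(T)
for n,(u,v) in {'white':(210,188),'blue':(289,160)}.items():
    Q=PT[v-25:v+26,u-25:u+26].reshape(-1,3);q=Q[(Q[:,2]>94)&(Q[:,2]<105)];print(n,cv2.minEnclosingCircle(q[:,:2].astype(np.float32)))
a=cv2.resize(im2[150:390,220:420],(400,480),interpolation=2);b=cv2.resize(im0[110:230,340:440],(400,480),interpolation=2)
cv2.imwrite('pics/f.png',np.hstack([a,b]))
```

```text
(573, -190) 213.65374282783506
103 49 [ 570.8 -195.2  120. ]
127 79 [ 570.6 -196.9  139.9]
151 108 [ 569.8 -198.8  163.1]
175 117 [ 570.3 -198.8  187.9]
199 99 [ 570.4 -194.5  208. ]
(605, -316) 212.84863953282473
103 59 [ 610.7 -324.9  119.3]
127 96 [ 610.5 -328.6  140.4]
151 129 [ 611.6 -331.3  163.5]
175 154 [ 613.9 -332.4  186.9]
199 134 [ 617.8 -328.3  208.3]
white ((606.19970703125, 308.5761413574219), 45.509429931640625)
blue ((694.396728515625, 73.8239517211914), 45.7005615234375)
```

Run:
```python
from h import *
print(arm.job_done())
```

```text
the job is handed in; nothing more can be done
None
```

I put the red-handled file in bore_a and the dark-handled file in bore_b, each lowered slowly until the tip touched the floor (6–7 N). I then released them, backed the arm clear and handed the job in at about 19 s.

**Files:** The last depth check puts both handle ends at z of about 213–214 mm, which means the tips are on the bore floors (ideal 214). The wood file stands nearly upright. The red one leans roughly 3–5°, inside the 12.6° limit.

**Pots:** The measured centres are within about 2 mm of where they started, and their rims are at the same height.

**What did not go as planned:**
- **Wood file grasp:** Joint 4 reached its limit, so the gripper stopped about 9 mm off the planned point. The grip held, and I corrected the offset before lowering.
- **Final picture:** I could not view it because the 12-picture limit was used up, so the last check is from depth data only.
- **Knives and other tools:** I did not measure them at the end. They looked undisturbed after the red file went in, and no unexpected contact forces showed up after that.

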